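# Docket clip held open on the bin card

### The arm

A 7-joint arm with a two-finger parallel gripper is mounted at the origin on the work surface. World frame = base frame: x ahead of the robot, y to its left, z up, the work surface at z = 0. Lengths are in m, angles in rad, forces in N, time in s.
With the tool pointing down it reaches from about 0.425 to 1.025 m from the base axis. Payload 3.6 kg.
Tool frame: the origin (TCP) lies at the very end of the fingers, on their centre line; the grasp point (between the pads) lies 19 mm behind it (tcp_to_grasp is the distance from the TCP to the grasp point, in m); x points along the fingers, y is the direction in which the jaws open and shut, and the axes are right-handed (so a half turn about x gives the same grasp; the last joint's range is limited). The gripper opens to 85 mm and grips with 20 to 120 N. Pads are 22 mm wide; open, the fingers measure 114 mm over their backs; the gripper's body (76 mm by 85 mm) begins 54 mm behind the grasp point. The pads swing forward as they close: fully open they stand 13 mm farther back than shut.
Start: joints at [-1.29, 0.591, 0.048, 1.609, -0.033, 0.943, -0.034], TCP at [0.265, 0.675, 0.231] pointing down, gripper open.
Joint ranges: [-2.69, 2.69], [-0.47, 2.24], [-1.27, 1.36], [0.19, 2.51], [-1.53, 4.68], [0.08, 2.07], [-3.09, 3.09]. Speed limits (rad/s): [2.57, 2.57, 3.14, 3.14, 3.14, 3.14, 3.14].

### API

Orientations are given as a 3x3 rotation matrix whose columns are the frame's x, y, z axes.
In Python, from station import get_state, capture, close_job, look_for, spot_point, tcp_to_grasp gives the robot as it stands.
- The arm moves only by the shell command python3 -m inch 'ROWS'. ROWS is JSON, a list of rows, each a list of 3 entries, a list of its own where there are three numbers: the turn, a rotation vector about the world's x, y, z in degrees, then the shift along the world's x, y, z in m, then the opening, from 0 (shut) to 1 (fully open). In form: [[[wx, wy, wz], [dx, dy, dz], grip], ...]. A call has 1 to 12 rows; each row shifts and turns the commanded pose from where the row before left it; what a row does not reach is not made up. A row lasts 1/8 s, in which the tool goes at most 62.5 mm and 10.7 degrees, less where a joint would pass 70% of its speed; a pose out of reach is approached as far as the arm can. A call is refused whole if a number of a shift passes 0.0625 or a number of a turn 10.7, either way. A call with a gripper value outside its range is refused whole. The fingers move at their own pace and stop on an object; the grip force is fixed at half the most. Time passes only in rows, so rows that do not move let the fingers close. It gives the time, the measured TCP pose, the force and the opening at its end, in the units of the state.
- get_state(): the state, without advancing time (a new reading comes with each control period).
- capture(name): name is "scene" or "top" or "wrist"; returns a dict with "color" (480x640x3 uint8, blue, green, red), "vertical_fov" (degrees; the focal length in pixels is half the picture's height over the tangent of half this angle, whatever the lens; pixels are square), "cx", "cy" (the principal point, pixels), "cam_to_world" (4x4, takes a point from camera to world coordinates). Camera axes: x right, y down, z forward; pixel columns grow to the right and rows downward; lengths in m; the calibration is good to about 2 mm. A picture is of the moment at which its call begins. There is no depth.
- close_job(): hands the job in, once; it reports no verdict.
Trained networks look in the newest picture that a camera, given by its name, has taken for a name from the list of things; names that differ only in an ending like _2 or _b are one class to them, and where a whole thing is asked for, a point or a joint stands for the part that bears it (a point fixed in the world has none). Each returns a list of dicts, best first, with "confidence" (0 to 1); they miss things now and then, are a little off and sometimes report something else, mostly with a low value. They report only what shows in the picture. A call takes as long as a camera call. They do not tell look-alikes from the thing itself.
- look_for(camera, query): "centre" ([column, row] in pixels, amid what is visible of it).
- spot_point(camera, query): "centre" ([column, row] in pixels: a listed point, or the origin of a listed thing).
The state is a dict: "t": time; "joint_pos": joint angles; "joint_velocities": joint speeds; "joint_efforts": joint torques, N m; "ee_pos": TCP position; "ee_rot": TCP orientation; "ft_force": force on the tool from outside, world axes, zero at the start; "wrist_torque": the same for the moment, N m; "opening": finger opening in m.
Only numpy, scipy, OpenCV 4.12 (cv2) and the standard library are available. Lean on these libraries where they do the work, as an engineer would, in place of code of your own. Each camera call takes 0.05 s, during which the arm holds its last target. There are 200 camera calls.

### The job

Press the raised end of the stock bin's grey push-fit cover down until it sits level, so that its white label card stands upright. Then squeeze the steel spring clip wide open by its levers, carry it to the card's right-hand upright edge (the clip's side) and finish while still holding it there in the air, gaping around the edge at about mid-height, card between the jaws but touched by no part of the clip. Leave the other things where they are.

Things in the scene. Friction and masses are not known exactly. Their poses are not given: they have to be found in the camera images.
- cover (a joint): How far the bin's cover is raised, rad: 0 = level, home on the rim; 0.10 to 0.22 at the start. Grey plate 168 x 128 x 5 mm on a green bin 170 x 130 x 58 mm, fixed to the table. Hooks at its far end (the card's end) act as a hinge; the near end stands up. Stiff: it stays where left, about 5 N down on press_spot moves it, and it stops hard at 0.
- press_spot (a point): Black dot, 22 mm across, on the cover's top face, mid-width, 18 mm from its raised near end, 150 mm from the hooks. Cover's axes: x along its length to the hooks and card, y along its width to the left, z up out of its face. With the cover level it is 63 mm above the table.
- card_edge (a point): Midpoint of the right-hand (-y) upright edge of the white card on the cover, 22 mm from the hooks. Card: stiff, 100 mm wide, 3 mm thick; clear edge 45 mm up and down from here. Axes: x through the card, y along its width from this edge into the card, z up. Leans with the cover; 118 mm above the table when level.
- clip_grip (a point): Where to squeeze the clip: midway between its two flat levers (44 mm high, 42 mm long, this point mid-length and mid-height). Clip lies on its side, 88 mm long, 44 mm high, 90 g. x: levers to jaws, y: across the levers (squeeze direction), z up. Levers splay to the rear: 52 mm over the outside there, 25 mm in front; squeezed fully, parallel, 26 mm.
- clip_mouth (a point): Midway between the tips of the clip's jaws, 65 mm ahead of clip_grip along x, same height and axes. Jaws 44 mm high. Wide open the gap is about 23 mm at the tips, and the free space behind them 31 mm deep, up to the hinge coil.
- clip_l (a joint): Opening of the clip's left jaw, rad (the right one moves equally): 0 = shut, 0.30 = wide open, at its stop. A spring shuts it: squeezing the middle of the levers takes about 8 N to start and 16 N at the stop; kept open only while squeezed.
There are look-alikes about, which are no part of the job. Leave any blue look-alike of the part that bears cover alone.

How it is judged:
On the way, in this order (a step that is already met when the one before it is completed fails the run):
1. the cover is pressed down level (value of joint cover below 0.025 rad), for 0.2 s.
2. the clip is squeezed wide open and lifted clear of the table (value of joint clip_l above 0.2 rad and height (world z) of clip_grip above 0.045 m), for 0.2 s.
At the end, for the whole second after the job is handed in: Cover level (<0.03 rad); fingers squeeze the clip (>5 N) open >0.2 rad; jaw tips 6 to 32 mm past the card's right edge, midpoint within 9 mm of its plane and 30 mm of mid-height, clip within 0.35 rad of the card's plane; clip still, touching neither card, bin nor table (value of joint cover below 0.03 rad and value of joint clip_l above 0.2 rad and y of clip_mouth in the frame of card_edge between 0.006 and 0.032 m and x of clip_mouth in the frame of card_edge between -0.009 and 0.009 m and z of clip_mouth in the frame of card_edge between -0.03 and 0.03 m and angle between the x axis of clip_mouth and the y axis of card_edge, either way round below 0.35 rad and contact force between the fingers and clip above 5 N and contact force between clip and bin below 0.3 N and contact force between clip and table below 0.1 N and linear speed of clip below 0.02 m/s); the arm keeps its last pose, push and grip.
It fails at once if another thing on the table was pushed more than 30 mm (distance of any of tape_roll, carton_a, carton_b, tin, driver, marker, breaker from where it was at the start of the episode above 0.03 m).
It also fails if it takes over 54 s, if anything falls off the work surface, if the arm or the gripper's body presses on something with over 40 N, if the wrist force passes 120 N, or if a joint passes its speed limit or range.

## Working session

There is one attempt and no reset: what is moved stays moved. The work goes in short steps, Python scripts to look and compute and a shell command to move; the robot and the scene stay as the last step left them, time stands still between calls to the robot, and variables do not carry over. Pictures are saved under pics/ and viewed, about 8 in all and at most 12, crops included, and the job is handed in when it is done.

```bash
mkdir -p pics; ls
cat > h.py <<'E'
import numpy as np, cv2
from station import *
def ray(c,px):
    f=240/np.tan(np.radians(c["vertical_fov"])/2); M=np.array(c["cam_to_world"])
    d=M[:3,:3]@np.array([(px[0]-c["cx"])/f,(px[1]-c["cy"])/f,1]); return M[:3,3],d/np.linalg.norm(d)
def onz(c,px,z):
    o,d=ray(c,px); return o+d*(z-o[2])/d[2]
def proj(c,p):
    f=240/np.tan(np.radians(c["vertical_fov"])/2); M=np.array(c["cam_to_world"])
    q=M[:3,:3].T@(np.array(p)-M[:3,3]); return np.array([c["cx"]+f*q[0]/q[2],c["cy"]+f*q[1]/q[2]])
def tri(rs):
    A=np.zeros((3,3));b=np.zeros(3)
    for o,d in rs:
        P=np.eye(3)-np.outer(d,d);A+=P;b+=P@o
    p=np.linalg.solve(A,b); return p,[np.linalg.norm((np.eye(3)-np.outer(d,d))@(p-o)) for o,d in rs]
E
python3 - <<'E'
from h import *
np.set_printoptions(precision=3,suppress=True)
for n in ("scene","top"):
    c=capture(n); cv2.imwrite(f"pics/{n}0.png",c["color"]); print(n,c["vertical_fov"],np.array(c["cam_to_world"])[:3,3])
    for q in ("press_spot","card_edge","clip_grip","clip_mouth"):
        print(q,[(np.round(r["centre"]),round(r["confidence"],2)) for r in spot_point(n,q)])
    for q in ("cover","clip_l"):
        print("look",q,[(np.round(r["centre"]),round(r["confidence"],2)) for r in look_for(n,q)])
s=get_state();print(s["ee_pos"],s["ee_rot"],s["ft_force"],s["opening"],tcp_to_grasp)
E
```

```text
pics
scene 42.63272211741818 [0.959 0.423 0.945]
press_spot [(array([375., 290.]), 0.75), (array([516., 254.]), 0.58)]
card_edge [(array([288., 312.]), 0.9), (array([448., 246.]), 0.64)]
clip_grip [(array([188., 219.]), 0.8)]
clip_mouth [(array([224., 212.]), 0.64)]
look cover [(array([484., 274.]), 0.78), (array([347., 317.]), 0.73)]
look clip_l [(array([189., 210.]), 0.96)]
top 51.31259691506747 [ 0.392 -0.021  1.085]
press_spot [(array([179., 367.]), 0.95)]
card_edge [(array([218., 314.]), 0.94), (array([278., 179.]), 0.75)]
clip_grip [(array([437., 219.]), 0.68)]
clip_mouth [(array([421., 247.]), 0.59)]
look cover [(array([254., 217.]), 0.73), (array([187., 335.]), 0.72)]
look clip_l [(array([436., 235.]), 0.53), (array([252., 217.]), 0.2)]
[0.265 0.675 0.231] [[ 0.     0.366  0.931]
 [ 0.     0.931 -0.366]
 [-1.     0.     0.   ]] [-0.454 -0.072 -0.18 ] 0.08537416740392766 0.0187
```

View pics/scene0.png

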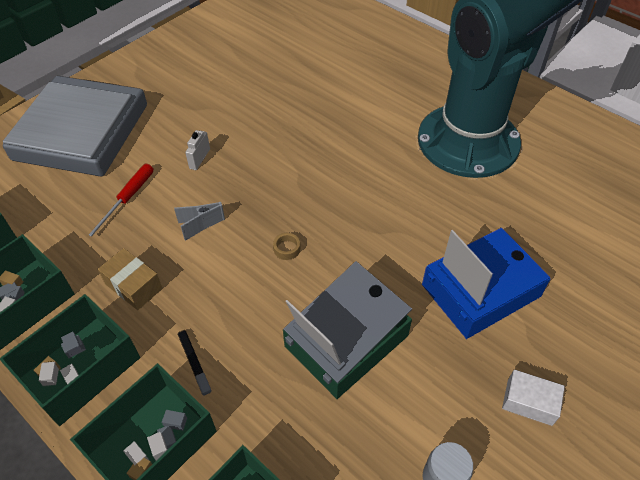

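View pics/top0.png

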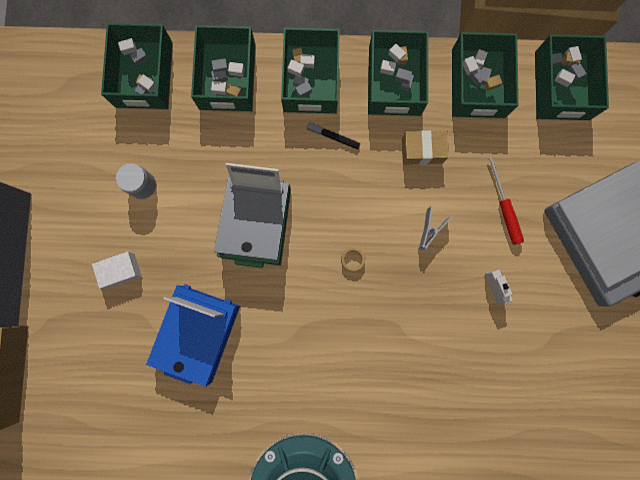

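Scene: the grey cover on the green bin has its dot at (375,290) and its card's clip-side edge at about (288,312). The blue look-alike is at (484,274). The clip is at (190,215), and in top at (435,230). The only candidates are the grey/green bin (top ~(250,220)) and the blue one (top ~(190,335)). The grey one fits the description. I'll confirm with an enlarged crop and triangulate.

Run:
```python
from h import *
np.set_printoptions(precision=3,suppress=True)
t=cv2.imread("pics/top0.png");s=cv2.imread("pics/scene0.png")
def crop(im,x,y,w,h,k): return cv2.resize(im[y:y+h,x:x+w],None,fx=k,fy=k,interpolation=cv2.INTER_CUBIC)
a=np.hstack([crop(t,205,150,100,75*4//3+20,4)[:300*1],]) 
A=crop(t,200,155,100,75*4//3+20,4)[:300*2][:,:400]
cv2.imwrite("pics/crop1.png",np.vstack([np.hstack([crop(t,200,155,100,75,4) ,crop(t,390,190,100,75,4)]),np.hstack([crop(s,270,255,160,120,2.5)[:300],crop(s,160,180,100,75,4)])]))
# dots
def blob(im,x,y,r=14):
    g=cv2.cvtColor(im,cv2.COLOR_BGR2GRAY)[y-r:y+r,x-r:x+r]; m=(g<45).astype(np.uint8)
    n,l,st,c=cv2.connectedComponentsWithStats(m); i=1+np.argmin([np.hypot(*(c[k]-r))-st[k,4]*.1 for k in range(1,n)]); return c[i]+[x-r,y-r],st[i]
ct=capture("top");cs=capture("scene")
pt=blob(t,247,247);ps=blob(s,375,291);print(pt,ps)
print("spot",tri([ray(ct,pt[0]),ray(cs,ps[0])]))
for q in ("card_edge","clip_grip","clip_mouth"):
    a=spot_point("top",q);b=spot_point("scene",q)
    for r in a:
        for r2 in b: print(q,np.array(r["centre"]),np.array(r2["centre"]),*tri([ray(ct,r["centre"]),ray(cs,r2["centre"])]),onz(ct,r["centre"],.022),onz(cs,r2["centre"],.022))
```

```text
(array([247.25, 246.  ]), array([13, 12,  3,  3,  4], dtype=int32)) (array([375.114, 290.675]), array([  8,   8,  13,  12, 123], dtype=int32))
spot (array([0.493, 0.124, 0.092]), [np.float64(0.0014877394414262463), np.float64(0.0014877394414262066)])
card_edge [219.1 313.9] [448.5 243.5] [0.358 0.168 0.125] [np.float64(0.0025591355388783227), np.float64(0.002559135538878378)] [0.356 0.186 0.022] [0.28  0.138 0.022]
card_edge [219.1 313.9] [292.1 312.3] [0.477 0.103 0.067] [np.float64(0.13911732516870834), np.float64(0.13911732516870834)] [0.356 0.186 0.022] [0.584 0.021 0.022]
card_edge [277.6 182.4] [448.5 243.5] [0.535 0.138 0.318] [np.float64(0.0985167902858592), np.float64(0.09851679028585918)] [0.642 0.073 0.022] [0.28  0.138 0.022]
card_edge [277.6 182.4] [292.1 312.3] [0.621 0.064 0.115] [np.float64(0.0019233541179492694), np.float64(0.0019233541179493243)] [0.642 0.073 0.022] [0.584 0.021 0.022]
clip_grip [434.  219.1] [192.2 217.7] [ 0.567 -0.261  0.036] [np.float64(0.002547238494578532), np.float64(0.002547238494578549)] [ 0.571 -0.266  0.022] [ 0.56  -0.269  0.022]
clip_mouth [420.3 245. ] [222.7 211.4] [ 0.512 -0.235  0.026] [np.float64(0.0016300365375416573), np.float64(0.001630036537541832)] [ 0.514 -0.237  0.022] [ 0.509 -0.237  0.022]
```

View pics/crop1.png

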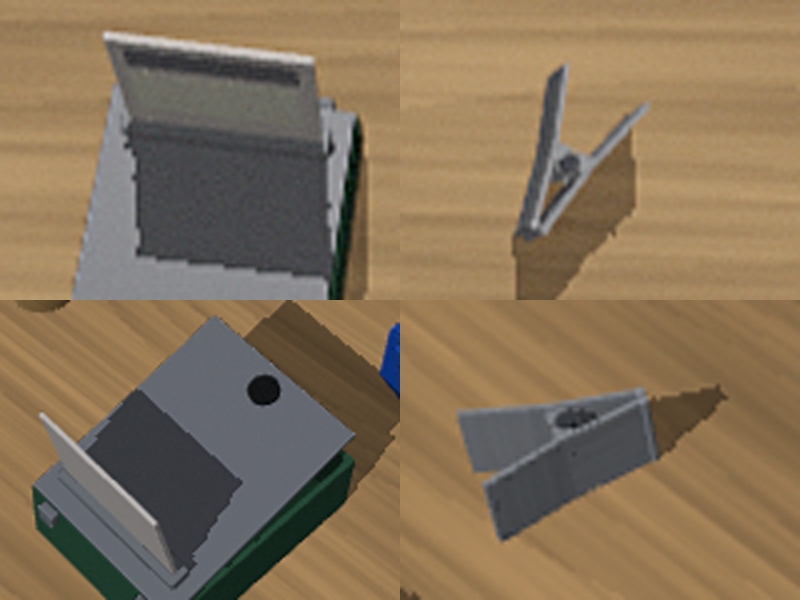

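The crop confirms it: the grey cover on the green bin has its near end raised, and the dot is measured at (0.493, 0.124, 0.092). The clip's levers face away from the robot and its jaws face towards it. Next I press the cover with the fingers shut.

```bash
python3 -m inch '[[[0,0,0],[0.0228,-0.0551,0],0],[[0,0,0],[0.0228,-0.0551,0],0],[[0,0,0],[0.0228,-0.0551,0],0],[[0,0,0],[0.0228,-0.0551,0],0],[[0,0,0],[0.0228,-0.0551,0],0],[[0,0,0],[0.0228,-0.0551,0],0],[[0,0,0],[0.0228,-0.0551,0],0],[[0,0,0],[0.0228,-0.0551,0],0],[[0,0,0],[0.0228,-0.0551,0],0],[[0,0,0],[0.0228,-0.0551,0],0],[[0,0,0],[0,0,-0.05],0],[[0,0,0],[0,0,-0.05],0]]'
```

```text
t: 2.6
ee_pos: [0.4952, 0.1228, 0.1313]
ee_rot: [[0.004, 0.369, 0.93], [0.001, 0.93, -0.369], [-1.0, 0.002, 0.003]]
ft_force: [-0.0, 1.0, 0.6]
opening: -0.0003
```

```bash
python3 -m inch '[[[0,0,0],[-0.001,0.001,-0.03],0],[[0,0,0],[0,0,-0.01],0],[[0,0,0],[0,0,-0.006],0],[[0,0,0],[0,0,-0.006],0],[[0,0,0],[0,0,-0.006],0],[[0,0,0],[0,0,-0.006],0],[[0,0,0],[0,0,-0.003],0],[[0,0,0],[0,0,0],0]]'
```

```text
t: 3.6
ee_pos: [0.4924, 0.1248, 0.0649]
ee_rot: [[0.001, 0.366, 0.931], [0.0, 0.931, -0.366], [-1.0, 0.001, 0.0]]
ft_force: [-1.2, -0.3, 1.6]
opening: 0.0
```

```bash
python3 -m inch '[[[0,0,0],[0,0,-0.002],0],[[0,0,0],[0,0,-0.001],0],[[0,0,0],[0,0,0],0]]'
```

```text
t: 3.98
ee_pos: [0.4929, 0.1249, 0.0629]
ee_rot: [[0.001, 0.366, 0.931], [0.001, 0.931, -0.366], [-1.0, 0.001, 0.001]]
ft_force: [-5.0, -0.9, 17.8]
opening: 0.0001
```

Contact is firm (17.8 N at z = 0.063), so the cover is home. Now I retract, go over towards the clip and re-measure.

```bash
python3 -m inch '[[[0,0,0],[0,0,0],0],[[0,0,0],[0,0,0.03],0],[[0,0,0],[0,0,0.06],0.5],[[0,0,0],[0,0,0.06],1],[[0,0,0],[-0.01,-0.055,0.02],1],[[0,0,0],[-0.01,-0.055,0.02],1],[[0,0,0],[-0.01,-0.055,0],1],[[0,0,0],[-0.01,-0.055,0],1],[[0,0,0],[0,-0.03,0],1],[[0,0,0],[0,0,0],1]]'
cat > m.py <<'E'
from h import *
np.set_printoptions(precision=3,suppress=True)
import sys
tag=sys.argv[1]; C={}; P={}
for n in ("scene","top","wrist"):
    C[n]=c=capture(n); cv2.imwrite(f"pics/{n}{tag}.png",c["color"])
    for q in ("press_spot","card_edge","clip_grip","clip_mouth"):
        for r in spot_point(n,q):
            P.setdefault(q,[]).append((n,np.array(r["centre"]),r["confidence"]))
zz=dict(press_spot=.063,card_edge=.118,clip_grip=.022,clip_mouth=.022)
for q in P:
    for n,p,k in P[q]: print(q,n,p,round(k,2),onz(C[n],p,zz[q]))
E
python3 m.py 1; python3 -c "
from station import *;print(get_state()['joint_pos'])"
```

```text
t: 5.22
ee_pos: [0.4537, -0.1288, 0.252]
ee_rot: [[0.004, 0.372, 0.928], [-0.002, 0.928, -0.372], [-1.0, -0.0, 0.005]]
ft_force: [0.4, 0.9, 0.7]
opening: 0.0857
press_spot scene [513.7 253.6] 0.98 [0.252 0.249 0.063]
press_spot scene [374.1 298.8] 0.95 [0.49  0.124 0.063]
press_spot top [179.6 368.3] 0.98 [0.247 0.251 0.063]
press_spot top [249.9 251.4] 0.74 [0.486 0.121 0.063]
press_spot wrist [613.1 149.4] 0.76 [0.491 0.126 0.063]
press_spot wrist [239.1 296.3] 0.41 [ 0.499 -0.225  0.063]
card_edge scene [296.2 307.7] 0.96 [0.613 0.062 0.118]
card_edge scene [445.1 244.8] 0.75 [0.357 0.165 0.118]
card_edge scene [375.5 300.5] 0.21 [0.52  0.146 0.118]
card_edge top [215.5 313.4] 0.73 [0.36  0.174 0.118]
card_edge top [279.2 189. ] 0.56 [0.606 0.061 0.118]
card_edge wrist [611.3 323.8] 0.62 [0.611 0.066 0.118]
clip_grip scene [191.6 219.2] 0.73 [ 0.563 -0.267  0.022]
clip_grip wrist [237.8 345.9] 0.92 [ 0.567 -0.267  0.022]
clip_mouth scene [223.7 210.4] 0.56 [ 0.506 -0.237  0.022]
clip_mouth wrist [239.6 294.2] 0.69 [ 0.511 -0.239  0.022]
[-0.02476751  0.24716064  0.23946366  2.15535957 -0.08542295  0.74764156
  1.46653502]
```

Run:
```python
import cv2,numpy as np
w=cv2.imread("pics/wrist1.png");s=cv2.imread("pics/scene1.png")
cv2.imwrite("pics/crop2.png",np.hstack([cv2.resize(w[260:400,180:300],None,fx=4,fy=4)[:560],cv2.resize(s[250:400,240:330],None,fx=3.7334,fy=3.7334)[:560,:312]]))
```

```text
(no output)
```

View pics/crop2.png

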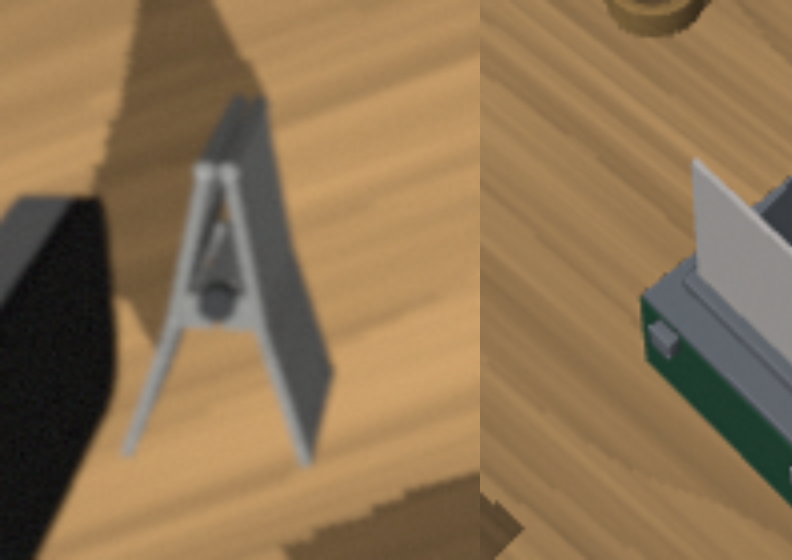

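The clip lies with its levers to the rear (lever ends at about (212,373) and (257,376) in wrist, jaw tips at (234,302)). The card now stands upright on the level cover. Next I refine the clip's pose from these points, and the card's yaw from the outline.

Run:
```python
from h import *
np.set_printoptions(precision=4,suppress=True)
c=capture("wrist")
a,b,t=[onz(c,p,.044) for p in ((211.75,373),(256.75,375.7),(234.3,302))]
m=(a+b)/2;d=(t-m)[:2];L=np.linalg.norm(d);u=d/L
print(a,b,t,"L",L,"splay",np.linalg.norm(a-b),"yaw",np.degrees(np.arctan2(u[1],u[0])),"grip",m[:2]+u*.021,"mouth",m[:2]+u*.086)
c=capture("scene")
print("edge ends",onz(c,(297.6,292.9),.163),onz(c,(298.4,323.7),.073))
im=cv2.cvtColor(c["color"],cv2.COLOR_BGR2HSV)
m=((im[...,1]<45)&(im[...,2]>110)).astype(np.uint8); m[:, :285]=0;m[:,350:]=0;m[:285]=0;m[380:]=0
cs,_=cv2.findContours(m,0,1);k=max(cs,key=cv2.contourArea);q=cv2.approxPolyDP(k,4,True)[:,0];print(q)
```

```text
[ 0.5754 -0.2978  0.044 ] [ 0.5961 -0.2544  0.044 ] [ 0.5089 -0.2399  0.044 ] L 0.08502628364274376 splay 0.04803340745434108 yaw 154.7875653017801 grip [ 0.5668 -0.2671] mouth [ 0.508  -0.2395]
edge ends [0.6116 0.0659 0.163 ] [0.6137 0.0659 0.073 ]
[[297 293]
 [298 323]
 [341 364]
 [343 335]]
```

```bash
python3 -m inch '[[[0,0,-2],[0.038,-0.046,0],1],[[0,0,-2],[0.038,-0.046,0],1],[[0,0,0],[0.037,-0.046,0],1],[[0,0,0],[0,0,-0.06],1],[[0,0,0],[0,0,-0.06],1],[[0,0,0],[0,0,-0.05],1],[[0,0,0],[0,0,0],1]]'
python3 - <<'E'
from h import *
c=capture("scene")
for z,p,q in ((.163,(297.5,293),(343,335)),(.073,(298,323),(341,364))):
    a,b=onz(c,p,z),onz(c,q,z); d=a-b; print(a,b,np.linalg.norm(d),np.degrees(np.arctan2(-d[1],-d[0])))
E
```

```text
t: 6.95
ee_pos: [0.5623, -0.2618, 0.0775]
ee_rot: [[-0.008, 0.43, 0.903], [0.004, 0.903, -0.43], [-1.0, -0.0, -0.009]]
ft_force: [-0.7, -0.3, 1.1]
opening: 0.0855
[0.61185194 0.06590639 0.163     ] [0.62024474 0.16294917 0.163     ] 0.09740503438866852 85.05704353418878
[0.61322403 0.06452793 0.073     ] [0.62171542 0.16349515 0.073     ] 0.09933083537164107 85.09602993700499
```

Card: edge at (0.6125, 0.065), yaw of its y axis 85.1°. I descend and squeeze.

```bash
python3 -m inch '[[[0,0,0],[0.0045,-0.005,-0.03],1],[[0,0,0],[0,0,-0.025],1],[[0,0,0],[0,0,-0.014],1],[[0,0,0],[0,0,0],1]]'
```

```text
t: 7.5
ee_pos: [0.5706, -0.2685, 0.0132]
ee_rot: [[0.001, 0.43, 0.903], [-0.0, 0.903, -0.43], [-1.0, 0.0, 0.001]]
ft_force: [-0.1, 0.2, 0.1]
opening: 0.0856
```

```bash
python3 -m inch '[[[0,0,0],[-0.004,0.0015,-0.007],1],[[0,0,0],[0,0,0],1],[[0,0,0],[0,0,0],0],[[0,0,0],[0,0,0],0],[[0,0,0],[0,0,0],0],[[0,0,0],[0,0,0],0],[[0,0,0],[0,0,0],0],[[0,0,0],[0,0,0],0],[[0,0,0],[0,0,0],0]]'
python3 - <<'E'
from h import *
c=capture("wrist"); cv2.imwrite("pics/w3.png",c["color"]); s=get_state(); print(s["opening"],s["ft_force"])
E
```

```text
t: 8.62
ee_pos: [0.5689, -0.2684, 0.0078]
ee_rot: [[0.006, 0.43, 0.903], [-0.003, 0.903, -0.43], [-1.0, 0.0, 0.006]]
ft_force: [0.4, -1.3, 11.6]
opening: 0.0184
0.018484625709946814 [ 0.54544616  0.02516152 10.3948649 ]
```

View pics/w3.png

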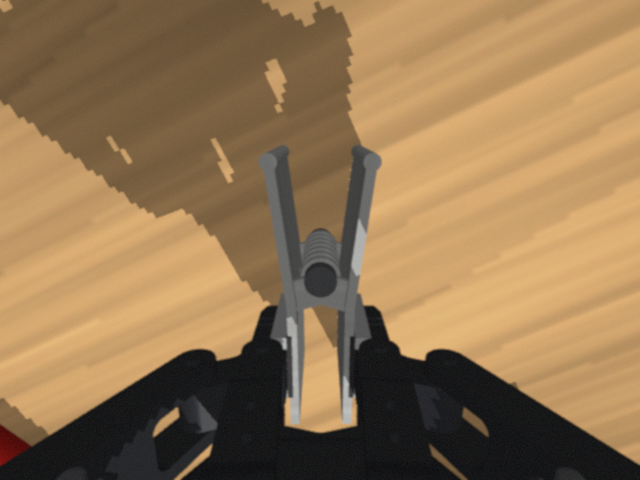

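The levers are squeezed parallel between the pads and the jaws gape, with tips at (270,158) and (370,160). Next I lift.

```bash
python3 -m inch '[[[0,0,0],[0,0,0.02],0],[[0,0,0],[0,0,0.035],0],[[0,0,0],[0,0,0.04],0],[[0,0,0],[0,0,0],0],[[0,0,0],[0,0,0],0],[[0,0,0],[0,0,0],0]]'
```

```text
t: 9.43
ee_pos: [0.5647, -0.2661, 0.099]
ee_rot: [[-0.003, 0.43, 0.903], [0.001, 0.903, -0.43], [-1.0, -0.0, -0.003]]
ft_force: [-0.2, 0.2, -0.8]
opening: 0.0181
```

```bash
python3 -m inch '[[[0,0,-9.9],[0,0,0],0],[[0,0,-9.9],[0.005,0.03,0],0],[[0,0,-9.9],[0.005,0.03,0],0],[[0,0,-9.9],[0.005,0.03,0],0],[[0,0,-9.9],[0.005,0.03,0],0],[[0,0,-10],[0.005,0.03,0],0],[[0,0,-10],[0.005,0.03,0],0],[[0,0,0],[0.003,0.028,0],0],[[0,0,0],[0,0,0],0],[[0,0,0],[0,0,0],0]]'; python3 m.py 4 | grep -v press; python3 -c "
from station import *;print(get_state()['opening'])"
```

```text
t: 10.68
ee_pos: [0.5982, -0.0597, 0.0996]
ee_rot: [[-0.001, 0.996, -0.087], [-0.001, -0.087, -0.996], [-1.0, -0.001, 0.001]]
ft_force: [-0.1, 0.0, -0.1]
opening: 0.0182
card_edge scene [447.9 243.5] 0.68 [0.351 0.167 0.118]
card_edge scene [296.2 309. ] 0.56 [0.615 0.064 0.118]
card_edge top [219.2 314.2] 0.65 [0.358 0.167 0.118]
clip_grip scene [251.4 261.8] 0.73 [ 0.556 -0.108  0.022]
clip_mouth scene [273.3 285.3] 0.57 [ 0.566 -0.042  0.022]
0.01813314410050818
```

Run:
```python
import cv2,numpy as np
from h import *
w=cv2.imread("pics/wrist4.png");s=cv2.imread("pics/scene4.png")
cv2.imwrite("pics/crop5.png",np.hstack([cv2.resize(w,(400,300)),cv2.resize(s[220:340,220:380],(400,300))]))
c=capture("scene")
for z in (.108,.114,.12): print(z,onz(c,(273.3,285.3),z),onz(c,(251.4,261.8),z))
```

```text
0.108 [0.60285956 0.00144012 0.108     ] [ 0.59387047 -0.05851762  0.108     ]
0.114 [0.60540969 0.00446536 0.114     ] [ 0.59648505 -0.05506246  0.114     ]
0.12 [0.60795982 0.0074906  0.12      ] [ 0.59909964 -0.0516073   0.12      ]
```

View pics/crop5.png

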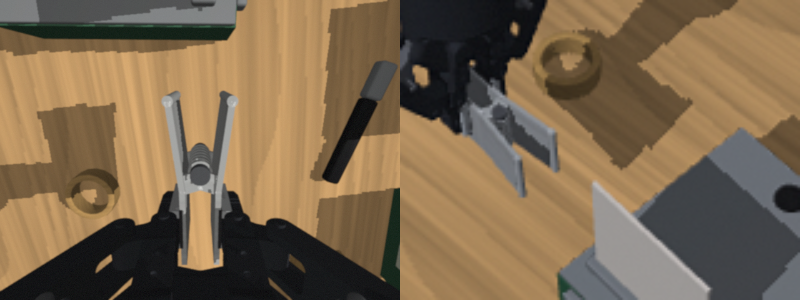

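Run:
```python
from h import *
np.set_printoptions(precision=4,suppress=True)
c=capture("wrist"); s=cv2.imread("pics/scene4.png")
for z in (.13,.136,.142): print(z,onz(c,(269,158),z),onz(c,(370,160),z),onz(c,(319.5,159),z))
cv2.imwrite("pics/crop6.png",np.hstack([cv2.resize(c["color"][130:210,250:390],None,fx=4,fy=4,interpolation=2)[:320,:400*1+160],np.zeros((320,1,3),np.uint8)]) if 0 else np.vstack([cv2.resize(c["color"][140:190,255:385],(780,300)),cv2.resize(s[240:302,240:401-1],(774,300))[:, :774] if 0 else cv2.resize(s[240:300,235:391],(780,300))]))
```

```text
0.13 [0.5896 0.008  0.13  ] [0.6189 0.0048 0.13  ] [0.6042 0.0064 0.13  ]
0.136 [0.5904 0.0084 0.136 ] [0.6182 0.0054 0.136 ] [0.6043 0.0069 0.136 ]
0.142 [0.5913 0.0087 0.142 ] [0.6175 0.006  0.142 ] [0.6043 0.0074 0.142 ]
```

View pics/crop6.png

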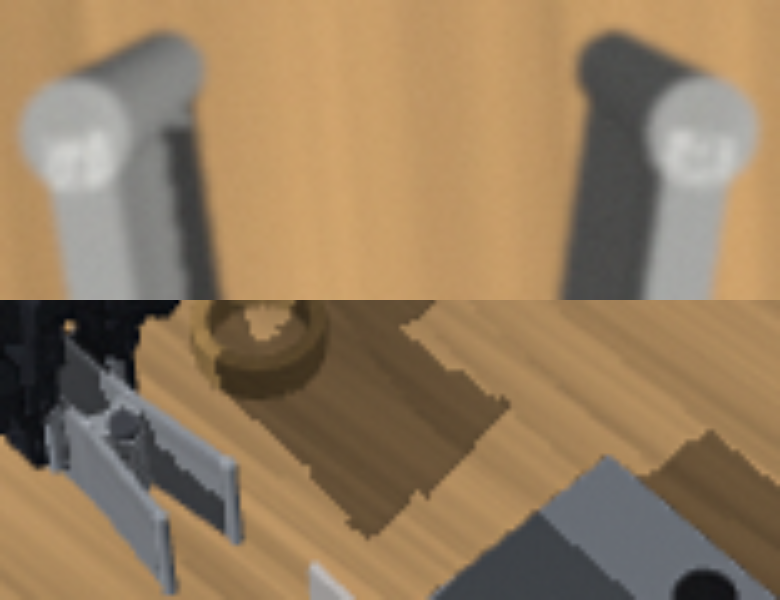

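Run:
```python
from h import *
np.set_printoptions(precision=4,suppress=True)
w=capture("wrist"); s=capture("scene")
print(tri([ray(w,(319.75,161.7)),ray(s,(275,277.5))]),tri([ray(w,(319.9,150.8)),ray(s,(276.2,293))]))
```

```text
(array([0.6036, 0.007 , 0.1369]), [np.float64(0.0010330100500575757), np.float64(0.0010330100500575046)]) (array([0.6039, 0.0069, 0.0917]), [np.float64(0.0005699405160928802), np.float64(0.0005699405160931155)])
```

Mouth at (0.604, 0.007, 0.114). Target (0.614, 0.084, 0.118), so I approach along the card's width.

```bash
python3 -m inch '[[[0,0,0],[0.004,0,0.004],0],[[0,0,0],[0.001,0.015,0],0],[[0,0,0],[0.001,0.015,0],0],[[0,0,0],[0.001,0.015,0],0],[[0,0,0],[0,0,0],0],[[0,0,0],[0,0,0],0]]'
python3 - <<'E'
from h import *
w=capture("wrist"); cv2.imwrite("pics/w7.png",w["color"])
s=capture("scene"); cv2.imwrite("pics/s7.png",s["color"])
cv2.imwrite("pics/crop7.png",np.hstack([cv2.resize(w["color"],(400,300)),cv2.resize(s["color"][230:350,220:380],(400,300))]))
print(get_state()["ee_pos"])
E
```

```text
t: 12.38
ee_pos: [0.6058, -0.014, 0.1043]
ee_rot: [[0.0, 0.996, -0.086], [-0.001, -0.086, -0.996], [-1.0, 0.0, 0.001]]
ft_force: [-0.8, 0.3, -1.4]
opening: 0.0182
[ 0.60578764 -0.01476091  0.10441101]
```

View pics/crop7.png

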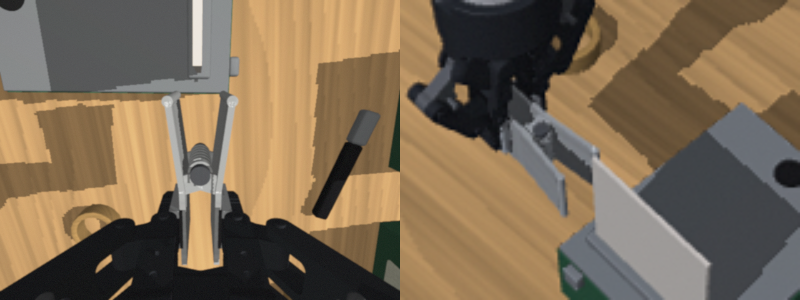

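Run:
```python
from h import *
np.set_printoptions(precision=4,suppress=True)
w=capture("wrist");g=cv2.cvtColor(w["color"],cv2.COLOR_BGR2HSV)
for r in (20,50,80,95,100,105,110):
    m=np.where((g[r,290:345,1]<40)&(g[r,290:345,2]>175))[0]+290; 
    print(r,m.min() if len(m) else None,m.max() if len(m) else None, onz(w,((m.min()+m.max()+1)/2,r),.163) if len(m) else "")
for p in ((268,162),(371.5,162)): print(onz(w,p,.141))
```

```text
20 307 322 [0.613  0.0795 0.163 ]
50 307 322 [0.6125 0.0742 0.163 ]
80 307 322 [0.6119 0.0687 0.163 ]
95 307 322 [0.6117 0.0658 0.163 ]
100 307 322 [0.6116 0.0648 0.163 ]
105 None None 
110 None None 
[0.5971 0.0514 0.141 ]
[0.6254 0.0489 0.141 ]
```

Card line and clip mid-line agree to 1 mm. I advance the last 33 mm.

```bash
python3 -m inch '[[[0,0,0],[0,0.011,0],0],[[0,0,0],[0.001,0.011,0],0],[[0,0,0],[0.001,0.011,0],0],[[0,0,0],[0,0,0],0],[[0,0,0],[0,0,0],0],[[0,0,0],[0,0,0],0],[[0,0,0],[0,0,0],0]]'
python3 - <<'E'
from h import *
np.set_printoptions(precision=4,suppress=True)
w=capture("wrist"); s=capture("scene")
g=cv2.cvtColor(w["color"],cv2.COLOR_BGR2HSV)
for r in (40,100,140,170,190,200,210):
    m=np.where((g[r,295:345,1]<40)&(g[r,295:345,2]>175))[0]+295
    if len(m): print(r,m.min(),m.max(),onz(w,((m.min()+m.max()+1)/2,r),.163))
for p in ((268,162),(371.5,162)): print(onz(w,p,.141))
cv2.imwrite("pics/crop8.png",np.hstack([cv2.resize(w["color"],(400,300)),cv2.resize(s["color"][230:350,220:380],(400,300))]))
S=get_state();print(S["ee_pos"],S["opening"],S["ft_force"],S["wrist_torque"])
print([(x["centre"],x["confidence"]) for x in spot_point("scene","press_spot")])
E
```

```text
t: 13.4
ee_pos: [0.6079, 0.0186, 0.1044]
ee_rot: [[0.0, 0.996, -0.088], [-0.0, -0.088, -0.996], [-1.0, 0.0, 0.0]]
ft_force: [0.3, 0.2, -0.8]
opening: 0.0181
40 313 328 [0.6159 0.1092 0.163 ]
100 313 327 [0.6148 0.098  0.163 ]
140 313 327 [0.6141 0.09   0.163 ]
170 313 327 [0.6135 0.0837 0.163 ]
190 312 326 [0.6129 0.0793 0.163 ]
200 312 326 [0.6127 0.0771 0.163 ]
210 312 326 [0.6125 0.0748 0.163 ]
[0.5992 0.0848 0.141 ]
[0.6274 0.0823 0.141 ]
[0.6079 0.0188 0.1043] 0.018160116213462828 [-0.4719 -0.0989 -1.3592] [-0.0504  0.0295 -0.0761]
[([373.7, 299.3], 0.69), ([513.0, 252.9], 0.66)]
```

View pics/crop8.png

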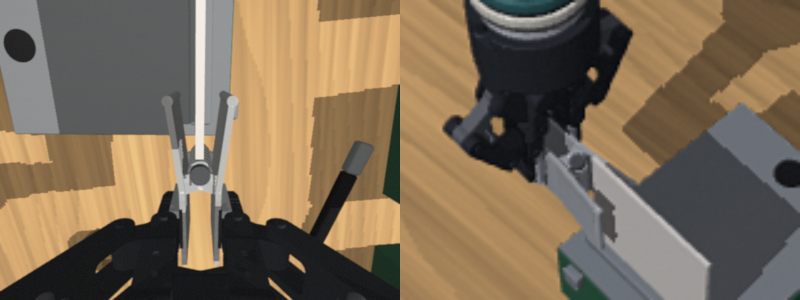

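The card runs centred between the jaws (0.2 mm off centre, tips about 19 mm past the edge). Forces are quiet and the cover dot is still at its level position, so I hand in.

```bash
python3 -c "
from station import *
print(close_job()); s=get_state(); print(s['t'],s['ee_pos'],s['opening'],s['ft_force'])"
```

```text
the job is handed in; nothing more can be done
None
the job is handed in; nothing more can be done
```

I pressed the grey cover down until it hit its stop, squeezed the clip open, carried it to the card's right-hand edge and handed the job in at about 13.6 s. The hand-in gives no verdict, so these are my own last checks.

- **Cover:** the press ended in firm contact at 17.8 N with the fingertips 63 mm above the table. In the last scene picture the dot was still within a pixel of its level position.
- **Clip position:** the jaw tips are about 19 mm past the card's edge, and the midpoint is about 0.2 mm from the card's plane. The clip is turned within about 0.2° of the card. Height should be about 118 mm, from an earlier measurement plus the lift since then.
- **Contact:** wrist force was about 1 N and steady. The picture shows the card between the jaws, with a gap to both jaws and to the coil.
- **Disagreement:** the gripper read 18 mm although the squeezed levers should be 26 mm over the outside. The pictures show the levers parallel and the tips about 28 mm apart between centres, so I judged the clip wide open.
- **Not measured:** the clip's joint angle, the finger squeeze force and the other objects' positions. None of the moves came near the other objects.

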